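# Unstack the soldering kit and lay it out

### The job

The soldering kit has been piled up in one stack. Take it apart from the top down and set each thing upright in the middle of its own place: the white jar in the small round tray, the round tin in the large round tray, the steel block on the rubber pad and square with it, and the fire brick on the bare soldering board, its long side along the board's long side. Let nothing fall over, and leave the dropper bottle and the mug where they stand.

Things in the scene. Friction and masses are not known exactly. Their poses are not given: they have to be found in the camera images.
- white_jar: small round white screw jar, top of the stack: 29 mm tall, lid 48 mm across over the upper 13 mm, body 45 mm below. Origin: centre of its underside, z up along its axis. It stands on the round tin.
- round_tin: round cream-yellow tin, 56 mm across, 28 mm tall, flat top. Origin: centre of its underside, z up. Second from the top; it stands on the steel block.
- steel_block: square grey steel bench block, 56 x 56 x 12 mm tall. Origin: centre of its underside, x and y along its sides, z up. Third from the top; it lies flat on the fire brick.
- fire_brick: brown fire brick lying flat, bottom of the stack: 58 mm along its x, 100 mm along its y, 44 mm tall. Origin: centre of its underside, z up. It lies on the bench.
- small_tray: small round dark brown wooden tray, fixed to the bench: 74 mm across outside, 64 mm inside, 9 mm tall overall; its floor is 4 mm above the bench and the rim rises 5 mm above the floor. Origin: centre of its underside, z up. The white jar's place.
- large_tray: large round dark brown wooden tray, fixed to the bench: 94 mm across outside, 84 mm inside, 9 mm tall overall; its floor is 4 mm above the bench and the rim rises 5 mm above the floor. Origin: centre of its underside, z up. The round tin's place.
- rubber_pad: flat square dark rubber pad, fixed to the bench, 90 x 90 x 6 mm, no rim. Origin: centre of its underside, x and y along its sides, z up. The steel block's place.
- solder_board: bare pale fibre soldering board, fixed to the bench: 105 mm along its x, 146 mm along its y, 22 mm tall, flat top. Origin: centre of its underside, z up. The fire brick's place. (The two other pale boards, farther left under the torch and under the black turntable, are not used.)
- dropper_bottle: small dropper bottle, amber with a black top, 30 mm across, 93 mm tall, loose, at the right of the work. Origin: centre of its underside. Not to be moved.
- mug: blue and green mug, about 83 mm across and 94 mm tall with a handle, loose, at the far left of the work. Origin: centre of its underside. Not to be moved.

How it is judged:
By the outcome, as a careful person would: the job done as asked, in the order asked, and still so for the second after the job is handed in, with the robot touching nothing.
It also fails if it takes over 102 s, if anything falls off the work surface, if the arm or the gripper's body presses on something with over 40 N, if the wrist force passes 120 N, or if a joint passes its speed limit or range.

### The arm

A 6-joint arm with a two-finger parallel gripper is mounted at the origin on a cart in front of the work surface, level with it; the furniture and walls round the work are solid. World frame = base frame: x ahead of the robot, y to its left, z up, the work surface at z = 0. Lengths are in m, angles in degrees, forces in N, time in s.
With the tool pointing down it reaches from about 0.25 to 0.775 m from the base axis. Payload 8.9 kg.
Tool frame: the origin (TCP) lies between the finger pads; the fingertips stand 11 mm ahead of it and the grasp point (between the pads) lies 8 mm behind it (ctrl.nose_length is the distance from the TCP to the fingertips, in m); z points along the fingers, y is the direction in which the jaws open and shut (so a half turn about z gives the same grasp; the last joint's range is limited). The gripper opens to 85 mm and grips with 20 to 120 N. Pads are 22 mm wide; open, the fingers measure 114 mm over their backs; the gripper's body (76 mm by 85 mm) begins 54 mm behind the grasp point. The pads swing forward as they close: fully open they stand 13 mm farther back than shut.
Start: joints at [63.467, 16.656, -8.789, 64.555, 0, 82.019], TCP at [0.167, 0.498, 0.242] pointing down, gripper open.
Joint ranges: [-144.48, 144.48], [-52.06, 99.96], [-74.48, 78.29], [-112.23, 115.85], [-86.99, 84.42], [-180, 180]. Speed limits (degrees/s): [127.2, 127.2, 159.86, 180, 180, 180].

### API

Orientations are given as a 3x3 rotation matrix whose columns are the frame's x, y, z axes.
In Python, from cell import ctrl gives the robot as it stands.
- The arm moves only by the shell command python3 -m crank 'ROWS' [OPENING] [FORCE]. ROWS is JSON, one flat list of numbers, 6 for each row, row after row: the shift along the world's x, y, z in mm, then the turn, a rotation vector about the world's x, y, z in degrees. In form: [dx, dy, dz, rx, ry, rz, dx, dy, dz, rx, ry, rz, ...]. A call has 1 to 12 rows; each row is the pose to reach, as a shift and turn from the pose commanded when the call began; what a row does not reach only later rows make up. A row lasts 1/10 s, in which the tool goes at most 50 mm and 8.59 degrees, less where a joint would pass 70% of its speed; a pose out of reach is approached as far as the arm can. A call with a gripper value outside its range is refused whole. OPENING is the finger opening in mm, from 0 to 85.4, set as the call begins (- or left out, the last holds). The fingers move at their own pace and stop on an object; FORCE is the grip in N (left out, the last holds). Time passes only in rows, so rows that repeat a pose let the fingers close. It gives the time, the measured TCP pose, the force and the opening at its end, in the units of the state.
- ctrl.sense(): the state, without advancing time (a new reading comes with each control period).
- ctrl.read_camera(name): name is "scene" or "top"; returns the picture (480x640x3 uint8, blue, green, red); there is no depth.
- ctrl.camera_info(name): a dict with "fx", "fy", "cx", "cy" (pixels), "rvec" (rotation vector, rad) and "tvec" (3), from world to camera coordinates, as OpenCV has them. Camera axes: x right, y down, z forward; pixel columns grow to the right and rows downward; lengths in m; the calibration is good to about 2 mm. A picture is of the moment at which its call begins. camera_info takes no time and is no camera call.
- ctrl.finish_job(): hands the job in, once; it reports no verdict.
The state is a dict: "time_s": time; "q": joint angles; "joint_vel": joint speeds; "joint_efforts": joint torques, N m; "tool_pos": TCP position; "eef_rot": TCP orientation; "contact_force": force on the tool from outside, world axes, zero at the start; "ft_torque": the same for the moment, N m; "grip_width": finger opening in m.
Only numpy, scipy, OpenCV 4.12 (cv2) and the standard library are available. Lean on these libraries where they do the work, as an engineer would, in place of code of your own. Each camera call takes 0.05 s, during which the arm holds its last target. There are 200 camera calls.

## Working session

There is one attempt and no reset: what is moved stays moved. The work goes in short steps, Python scripts to look and compute and a shell command to move; the robot and the scene stay as the last step left them, time stands still between calls to the robot, and variables do not carry over. Pictures are saved under pics/ and viewed, about 12 in all and at most 16, crops included, and the job is handed in when it is done.

```bash
mkdir -p pics; ls; python3 - <<'E'
from cell import ctrl
import cv2
s=ctrl.sense();print({k:s[k] for k in('time_s','tool_pos','eef_rot','grip_width')},ctrl.nose_length)
for n in('scene','top'):
    cv2.imwrite(f'pics/{n}0.png',ctrl.read_camera(n)); print(n,ctrl.camera_info(n))
E
```

```text
pics
{'time_s': 0.0, 'tool_pos': array([0.16685389, 0.49734024, 0.24173187]), 'eef_rot': array([[-9.48036388e-01,  3.18161436e-01, -5.54549250e-04],
       [ 3.18161885e-01,  9.48035658e-01, -1.18571833e-03],
       [ 1.48482616e-04, -1.30054056e-03, -9.99999143e-01]]), 'grip_width': 0.08554077543636633} 0.011
scene {'fx': 594.456896511109, 'fy': 594.456896511109, 'cx': 321.6634503225013, 'cy': 234.18327209856196, 'rvec': array([ 1.96103465, -1.05100516,  0.57543379]), 'tvec': array([-0.40767774,  0.28645608,  0.96436825])}
top {'fx': 436.3310932450647, 'fy': 436.3310932450647, 'cx': 325.3653227852739, 'cy': 240.0576063539921, 'rvec': array([ 2.12348348, -2.17209511,  0.19872597]), 'tvec': array([-0.10854638,  0.57422566,  1.08796661])}
```

View pics/scene0.png

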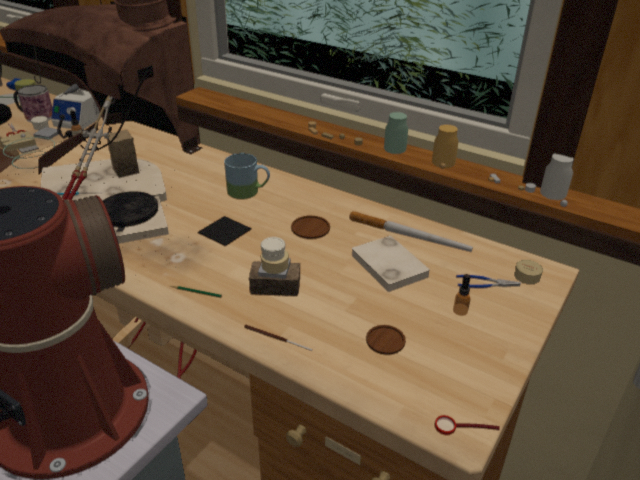

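View pics/top0.png

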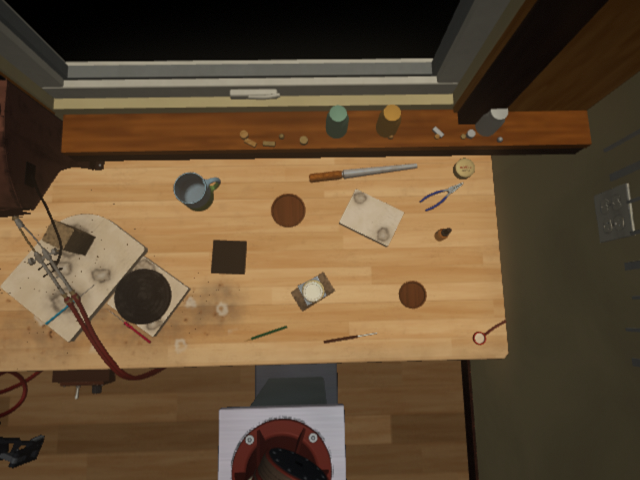

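The top view shows the stack at about (313,290), the small tray at (412,294), the large tray at (288,210), the pad at (229,257), the board at (371,218), the bottle at (443,234) and the mug at (194,190). The scene view shows the same layout, with the stack at (274,270).

```bash
cat > h.py <<'E'
import cv2, numpy as np
from cell import ctrl
def cam(n):
    i=ctrl.camera_info(n); R=cv2.Rodrigues(np.array(i['rvec']))[0]; K=np.array([[i['fx'],0,i['cx']],[0,i['fy'],i['cy']],[0,0,1]])
    return K,R,np.array(i['tvec'])
def ray(n,uv,z):
    K,R,t=cam(n); uv=np.atleast_2d(uv).astype(float)
    d=(R.T@np.linalg.inv(K)@np.c_[uv,np.ones(len(uv))].T).T; c=-R.T@t
    return c+d*((z-c[2])/d[:,2])[:,None]
def proj(n,P):
    K,R,t=cam(n); p=(K@(R@np.atleast_2d(P).T+t[:,None])).T; return p[:,:2]/p[:,2:]
def blob(mask,near):
    n,l,s,c=cv2.connectedComponentsWithStats(mask.astype(np.uint8)); 
    ok=[i for i in range(1,n) if s[i,4]>30]; i=min(ok,key=lambda i:np.hypot(*(c[i]-near)))
    m=(l==i).astype(np.uint8); return max(cv2.findContours(m,cv2.RETR_EXTERNAL,cv2.CHAIN_APPROX_NONE)[0],key=len)[:,0,:]
E
python3 - <<'E'
from h import *
t=cv2.imread('pics/top0.png');s=cv2.imread('pics/scene0.png')
for n,p in dict(jar=(313,290),tin=(326,296),blk=(303,290),small=(412,294),large=(288,210),pad=(229,257),board=(371,218),bench=(370,270),brick=(298,293)).items(): print(n,t[p[1],p[0]],cv2.cvtColor(t[p[1]:p[1]+1,p[0]:p[0]+1],cv2.COLOR_BGR2HSV)[0,0])
a=cv2.resize(t[265:320,275:350],None,fx=5,fy=5,interpolation=cv2.INTER_CUBIC)
b=cv2.resize(s[230:300,240:310],None,fx=5,fy=5,interpolation=cv2.INTER_CUBIC)
o=np.zeros((350,730,3),np.uint8);o[:275,:375]=a;o[:350,380:730]=b
cv2.imwrite('pics/stack.png',o)
E
```

```text
jar [162 191 201] [ 22  49 201]
tin [ 80 115 144] [ 16 113 144]
blk [125 151 164] [ 20  61 164]
small [29 54 92] [ 12 175  92]
large [30 56 95] [ 12 174  95]
pad [30 42 53] [ 16 111  53]
board [140 168 187] [ 18  64 187]
bench [ 97 146 186] [ 17 122 186]
brick [ 56  80 102] [ 16 115 102]
```

View pics/stack.png

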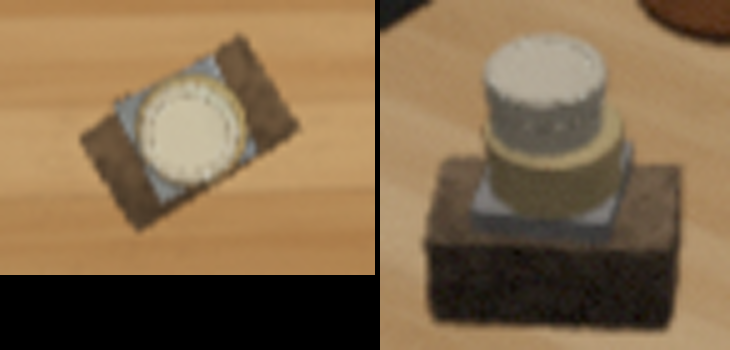

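The crop shows the stack standing straight, with the steel block turned a few degrees from the brick (top-view block corners in the 5x crop at about (118,100), (210,58), (255,150) and (163,202)). Next I measure everything.

```bash
cat > m.py <<'E'
from h import *
t=cv2.imread('pics/top0.png');s=cv2.imread('pics/scene0.png')
def circ(n,c,z):
    P=ray(n,c,z)[:,:2]*1000; (x,y),r=cv2.minEnclosingCircle(P.astype(np.float32)); e=cv2.fitEllipse(P.astype(np.float32)); return np.round(e[0],1),np.round(e[1],1)
def rect(n,c,z):
    P=ray(n,c,z)[:,:2]*1000; r=cv2.minAreaRect(P.astype(np.float32)); return np.round(r[0],1),np.round(r[1],1),round(r[2],1)
def hsv(i): return [x.astype(int) for x in cv2.split(cv2.cvtColor(i,cv2.COLOR_BGR2HSV))]
def near(img,p,r): 
    m=np.zeros(img.shape[:2],bool); m[p[1]-r:p[1]+r,p[0]-r:p[0]+r]=1; return m
if __name__=='__main__':
  for n,img,q in(('top',t,dict(jar=(313,290),small=(412,294),large=(288,210),pad=(229,257),board=(371,218),brick=(313,291))),('scene',s,dict(jar=(272,245),small=(386,339),large=(310,227),pad=(224,231),board=(390,262)))):
    h,sa,v=hsv(img)
    print(n,'jar',circ(n,blob((sa<80)&(v>(175 if n=='top' else 120))&near(img,q['jar'],14 if n=='top' else 25),q['jar']),.113))
    for k,w in(('small',.009),('large',.009)): print(n,k,circ(n,blob((v<135)&near(img,q[k],35),q[k]),w))
    print(n,'pad',rect(n,blob((v<90)&near(img,q['pad'],35),q['pad']),.006))
    b=blob((sa<95)&near(img,q['board'],50),q['board']); print(n,'board',rect(n,b,.022))
    if n=='top':
        b=blob(((v<135)|(sa<90))&near(img,q['brick'],30),q['brick']); print('brick@44',rect(n,b,.044))
E
python3 m.py
```

```text
top jar (array([438.2, -86. ]), array([42.8, 44.5]))
top small (array([ 427.4, -348.8]), array([71.1, 71.4]))
top large (array([663.1, -22.6]), array([90.9, 92. ]))
top pad (array([539. , 137.1]), array([88.7, 87.9]), 86.7)
top board (array([ 635.7, -246.8]), array([145.4, 107.7]), 62.3)
brick@44 (array([441.8, -84.5]), array([62.2, 99.2]), 30.2)
scene jar (array([435.5, -85.5]), array([46.6, 47.5]))
scene small (array([ 423.8, -350.2]), array([72.5, 77.9]))
scene large (array([658.4, -23.7]), array([ 92. , 101.4]))
scene pad (array([535.8, 136.3]), array([90.8, 90.3]), 86.6)
scene board (array([ 640. , -254.2]), array([175.5, 161.6]), 65.3)
```

Top and scene agree to about 3 mm (the jar at (437,-86) mm, sizes as given). I hover over the jar and check the fingertips' true height in a picture before descending.

```bash
python3 -m crank '[270,-584,0,0,0,0,270,-584,0,0,0,0,270,-584,0,0,0,0,270,-584,0,0,0,0,270,-584,0,0,0,0,270,-584,0,0,0,0,270,-584,0,0,0,0,270,-584,0,0,0,0,270,-584,0,0,0,0,270,-584,0,0,0,0,270,-584,0,0,0,0,270,-584,0,0,0,0]' 66 40 && python3 -m crank '[0,0,0,0,0,0,0,0,0,0,0,0,0,0,0,0,0,0]'
```

```text
time_s: 1.3
tool_pos: [0.4191, -0.0491, 0.2423]
eef_rot: [[-0.948, 0.319, 0.0], [0.319, 0.948, 0.0], [-0.0, 0.0, -1.0]]
contact_force: [1.0, 1.3, -0.4]
grip_width: 0.066
time_s: 1.6
tool_pos: [0.4181, -0.0462, 0.242]
eef_rot: [[-0.948, 0.318, -0.001], [0.318, 0.948, 0.001], [0.001, 0.0, -1.0]]
contact_force: [-0.4, 0.4, 0.5]
grip_width: 0.0661
```

```bash
python3 -m crank '[10,-20,-38,0,0,0,19,-40,-77,0,0,0,19,-40,-77,0,0,0,19,-40,-77,0,0,0,19,-40,-77,0,0,0]'; python3 - <<'E'
from h import *
s=ctrl.read_camera('scene');cv2.imwrite('pics/s1.png',s)
P=ctrl.sense()['tool_pos'];print(P)
p=proj('scene',[P,P-[0,0,.052]]);print(p, proj('scene',[P+[0,0,-.01],P]))
x,y=p[0].astype(int);cv2.imwrite('pics/s1c.png',cv2.resize(s[y-75:y+75,x-75:x+75],None,fx=4,fy=4,interpolation=cv2.INTER_CUBIC));print(x-75,y-75)
E
```

```text
time_s: 2.1
tool_pos: [0.4381, -0.0859, 0.1665]
eef_rot: [[-0.949, 0.317, 0.001], [0.317, 0.949, -0.0], [-0.001, 0.0, -1.0]]
contact_force: [0.8, -0.8, 0.8]
grip_width: 0.0662
[ 0.43834732 -0.0860555   0.16669661]
[[272.90043201 220.00763635]
 [273.74401288 242.2889711 ]] [[273.06599803 224.38069905]
 [272.90043201 220.00763635]]
197 145
```

View pics/s1c.png

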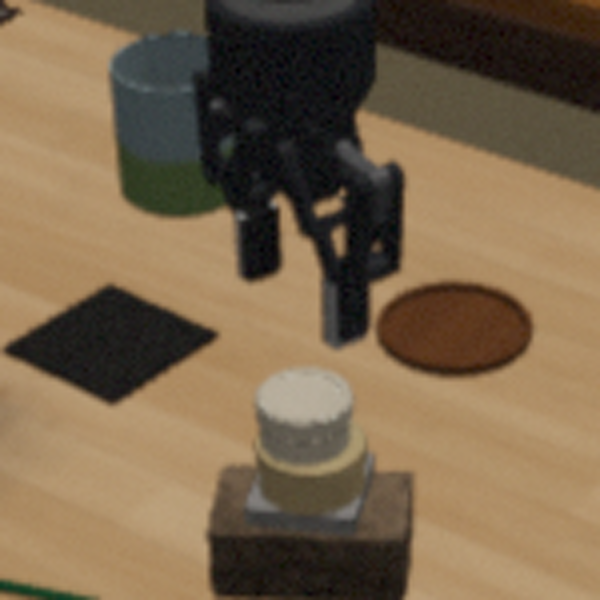

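The fingertips sit about 2.4 px (5–6 mm) below the TCP at 66 mm opening, midpoint near (272,222), over the jar. That matches 11 mm when shut, so I grasp the lid at TCP z = 100.

```bash
python3 -m crank '[0,0,-30,0,0,0,0,0,-50,0,0,0,0,0,-60,0,0,0,0,0,-66,0,0,0,0,0,-66,0,0,0]' && python3 -m crank '[0,0,0,0,0,0,0,0,0,0,0,0,0,0,0,0,0,0,0,0,0,0,0,0,0,0,0,0,0,0,0,0,0,0,0,0,0,0,0,0,0,0]' 40 40 && python3 -m crank '[0,0,5,0,0,0,0,0,20,0,0,0,0,0,50,0,0,0,0,0,80,0,0,0,0,0,80,0,0,0]'; python3 - <<'E'
from h import *
cv2.imwrite('pics/s2.png',ctrl.read_camera('scene'));cv2.imwrite('pics/t2.png',ctrl.read_camera('top'))
s=cv2.imread('pics/s2.png');cv2.imwrite('pics/s2c.png',cv2.resize(s[150:300,190:350],None,fx=4,fy=4))
E
```

```text
time_s: 2.65
tool_pos: [0.438, -0.0867, 0.0996]
eef_rot: [[-0.948, 0.318, 0.0], [0.318, 0.948, -0.0], [-0.0, -0.0, -1.0]]
contact_force: [-0.0, -0.2, -0.6]
grip_width: 0.066
time_s: 3.35
tool_pos: [0.4385, -0.0871, 0.1005]
eef_rot: [[-0.948, 0.318, 0.002], [0.318, 0.948, -0.0], [-0.002, 0.0, -1.0]]
contact_force: [-1.2, 1.7, 5.6]
grip_width: 0.0471
time_s: 3.85
tool_pos: [0.4402, -0.0878, 0.1833]
eef_rot: [[-0.948, 0.318, 0.006], [0.318, 0.948, -0.002], [-0.007, -0.0, -1.0]]
contact_force: [1.1, 0.5, -0.3]
grip_width: 0.047
```

View pics/s2c.png

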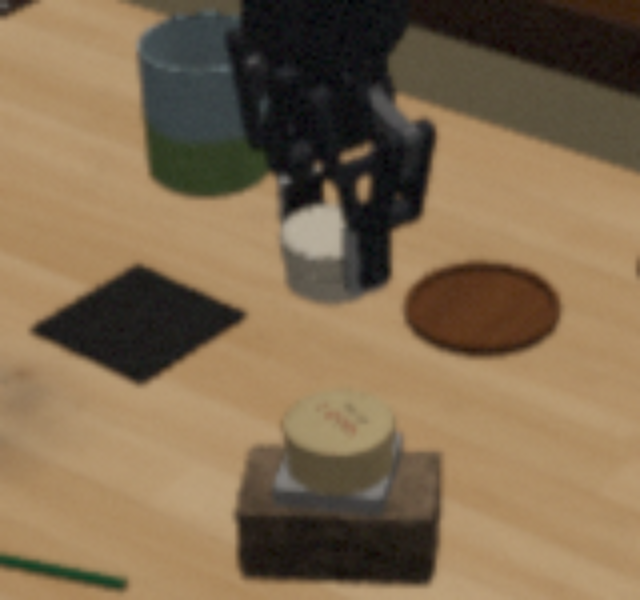

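```bash
python3 - <<'E'
from h import *
print(ctrl.sense()['tool_pos'],ray('scene',[272.3,208.3],.196), ctrl.sense()['contact_force'])
for n in('top','scene'):
    K,R,t=cam(n);print(n,-R.T@t)
from m import *
t=cv2.imread('pics/s2.png');h,sa,v=hsv(t)
b=blob((h>20)&(sa>70)&(v>110)&near(t,(275,256),22),(275,256)); print(b.min(0),b.max(0),circ('scene',b,.084))
E
```

```text
[ 0.43836919 -0.08711709  0.18011688] [[ 0.43433427 -0.08884373  0.196     ]] [ 0.04381013 -0.46107869 -1.05400963]
top [ 0.38958124 -0.09306018  1.16822731]
scene [-0.31677762 -0.6812324   0.7834786 ]
[262 252] [277 262] (array([425.6, -81.7]), array([19.7, 37.6]))
```

```bash
python3 -m crank '[-1,-30,0,0,0,0,-3,-75,0,0,0,0,-5,-125,0,0,0,0,-7,-175,0,0,0,0,-9,-220,0,0,0,0,-10,-250,-20,0,0,0,-10,-261,-60,0,0,0,-10,-261,-95,0,0,0,-10,-261,-125,0,0,0,-10,-261,-140,0,0,0,-10,-261,-140,0,0,0]'; python3 - <<'E'
from h import *
s=ctrl.read_camera('scene');cv2.imwrite('pics/s3c.png',cv2.resize(s[240:370,310:470],None,fx=4,fy=4));print(ctrl.sense()['tool_pos'])
E
```

```text
time_s: 5.05
tool_pos: [0.4258, -0.3458, 0.0361]
eef_rot: [[-0.948, 0.318, -0.004], [0.318, 0.948, 0.005], [0.006, 0.003, -1.0]]
contact_force: [-0.6, -0.3, -0.3]
grip_width: 0.0472
[ 0.42669684 -0.34677022  0.03777844]
```

View pics/s3c.png

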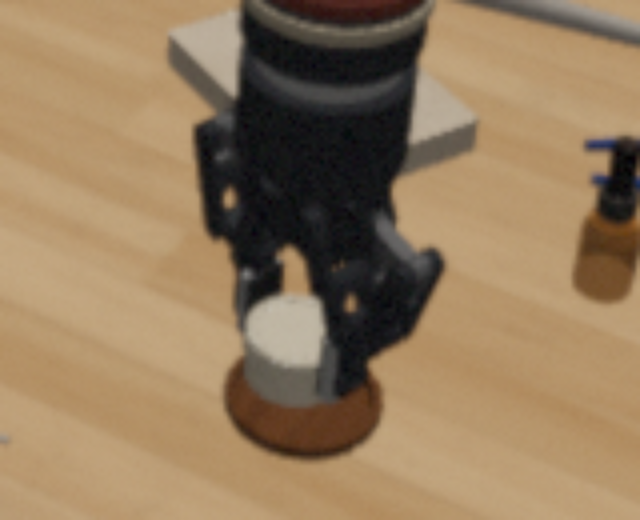

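```bash
python3 - <<'E'
from h import *
print(ray('scene',[310+293/4,240+332/4],.0535),ray('scene',[310+303.5/4,240+397/4],.009),proj('scene',[[.4274,-.3488,.009]]))
E
```

```text
[[ 0.41551322 -0.34686164  0.0535    ]] [[ 0.42405588 -0.35139382  0.009     ]] [[385.48814859 337.63878192]]
```

```bash
python3 - <<'E'
from m import *
print(ctrl.sense()['tool_pos'])
for n,img,p,r in(('scene',ctrl.read_camera('scene'),(382,322),25),('top',ctrl.read_camera('top'),(413,294),25)):
    h,sa,v=hsv(img); b=blob((sa<75)&(v>150)&near(img,p,r),p); print(n,b.min(0),b.max(0),circ(n,b,.051)); P=ray(n,b,.051)*1000; print(P.min(0),P.max(0))
E
```

```text
[ 0.42669684 -0.34677022  0.03777844]
scene [372 313] [391 330] (array([ 421.4, -341.6]), array([33.8, 47.1]))
[ 399.66536661 -361.6763822    51.        ] [ 446.76788442 -322.54612185   51.        ]Traceback (most recent call last):
  File "<stdin>", line 4, in <module>
  File "h.py", line 14, in blob
    ok=[i for i in range(1,n) if s[i,4]>30]; i=min(ok,key=lambda i:np.hypot(*(c[i]-near)))
                                               ~~~^^^^^^^^^^^^^^^^^^^^^^^^^^^^^^^^^^^^^^^^
ValueError: min() iterable argument is empty
```

```bash
python3 -m crank '[1,-4,-4,0,0,0,1,-4,-10,0,0,0,1,-4,-14,0,0,0,1,-4,-16,0,0,0,1,-4,-17,0,0,0,1,-4,-17,0,0,0,1,-4,-17,0,0,0]'
```

```text
time_s: 5.9
tool_pos: [0.4289, -0.3519, 0.0224]
eef_rot: [[-0.948, 0.318, 0.0], [0.318, 0.948, -0.0], [-0.0, -0.0, -1.0]]
contact_force: [0.1, -0.3, -1.0]
grip_width: 0.0469
```

```bash
python3 -m crank '[0,0,-1,0,0,0,0,0,-1,0,0,0,0,0,-2,0,0,0,0,0,-2,0,0,0]'
```

```text
time_s: 6.3
tool_pos: [0.4289, -0.352, 0.0206]
eef_rot: [[-0.948, 0.318, 0.0], [0.318, 0.948, -0.0], [-0.0, -0.0, -1.0]]
contact_force: [-0.2, 0.6, 3.7]
grip_width: 0.0471
```

Contact (3.7 N). I release, rise, and look.

```bash
python3 -m crank '[0,0,0,0,0,0,0,0,0,0,0,0,0,0,0,0,0,0,0,0,0,0,0,0,0,0,0,0,0,0]' 64 && python3 -m crank '[0,0,10,0,0,0,0,0,40,0,0,0,0,0,85,0,0,0,0,0,135,0,0,0,0,40,155,0,0,0,-2,80,155,0,0,0,-3,130,155,0,0,0,-3,130,155,0,0,0]'; python3 - <<'E'
from m import *
s=ctrl.read_camera('scene');t=ctrl.read_camera('top');cv2.imwrite('pics/t4.png',t);cv2.imwrite('pics/s4.png',s);print(ctrl.sense()['tool_pos'])
a=cv2.resize(t[265:325,280:440],None,fx=5,fy=5,interpolation=cv2.INTER_CUBIC);b=cv2.resize(s[240:300,240:400],None,fx=5,fy=5)
cv2.imwrite('pics/t4c.png',np.vstack([a,cv2.resize(s[235:370,240:420],None,fx=4,fy=2.2)[:300,:800] if 0 else cv2.copyMakeBorder(cv2.resize(s[300:370,345:425],None,fx=4,fy=4),0,0,0,480,0)]))
h,sa,v=hsv(s); b=blob((sa<75)&(v>130)&near(s,(387,320),25),(387,328)); print('jar scene',circ('scene',b,.033))
h,sa,v=hsv(t); b=blob((sa<75)&(v>150)&near(t,(412,294),16),(412,294)); print('jar top',circ('top',b,.033))
E
```

```text
time_s: 6.8
tool_pos: [0.4288, -0.3518, 0.0202]
eef_rot: [[-0.948, 0.318, -0.0], [0.318, 0.948, 0.0], [0.0, 0.0, -1.0]]
contact_force: [0.6, -0.2, 0.5]
grip_width: 0.0639
time_s: 7.6
tool_pos: [0.4247, -0.2169, 0.1761]
eef_rot: [[-0.949, 0.315, -0.001], [0.315, 0.949, 0.002], [0.001, 0.002, -1.0]]
contact_force: [-0.4, -0.8, -0.8]
grip_width: 0.0638
[ 0.42611224 -0.22122334  0.17626757]
jar scene (array([ 426.1, -350.7]), array([45.9, 47.1]))Traceback (most recent call last):
  File "<stdin>", line 6, in <module>
  File "h.py", line 14, in blob
    ok=[i for i in range(1,n) if s[i,4]>30]; i=min(ok,key=lambda i:np.hypot(*(c[i]-near)))
                                               ~~~^^^^^^^^^^^^^^^^^^^^^^^^^^^^^^^^^^^^^^^^
ValueError: min() iterable argument is empty
```

View pics/t4c.png

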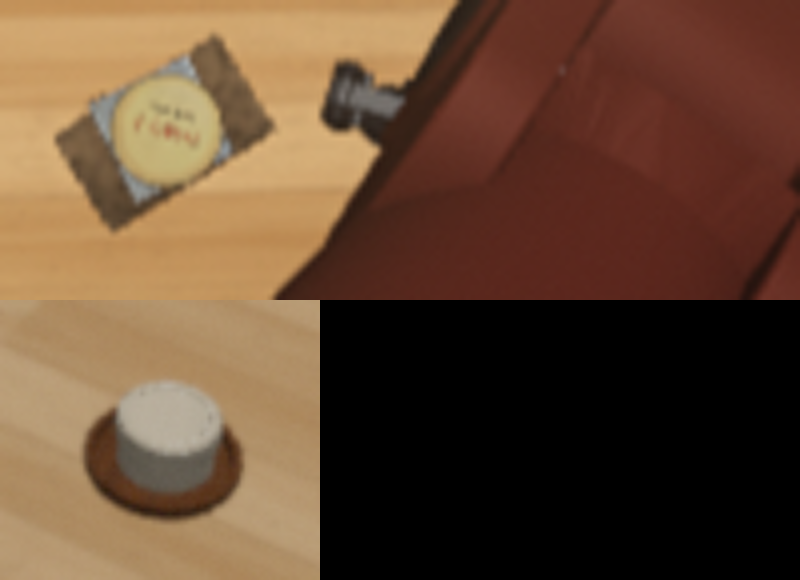

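The jar stands upright in the middle of its tray: lid at (426,-351) against the tray at about (424–427,-350). The tin and block below are undisturbed, with the tin centre near (313.6,291.2) in the top view. I measure them now.

```bash
python3 - <<'E'
from m import *
t=cv2.imread('pics/t4.png');h,sa,v=hsv(t);w=near(t,(313,291),27)
for p in((313,291),(300,285),(323,278),(317,296),(297,296),(330,284)):print(p,t[p[1],p[0]],h[p[1],p[0]],sa[p[1],p[0]],v[p[1],p[0]])
B=t.astype(int)
blu=(B[...,0]>B[...,2]-20)&w&(v>90)
b=np.argwhere(blu)[:,::-1];print('block px',len(b),rect('top',b,.056))
tin=(h>=20)&(sa>80)&(v>140)&w
k=blob(tin,(313,291)); print('tin',len(k),circ('top',cv2.convexHull(k)[:,0],.084))
br=blob(((v<125)|(sa<90)|tin)&w,(313,291));print('brick',rect('top',br,.044))
s=cv2.imread('pics/s4.png');h,sa,v=hsv(s);w=near(s,(274,262),30);k=blob((h>=19)&(sa>80)&(v>135)&near(s,(274,256),16),(274,255));print('tin scene',circ('scene',cv2.convexHull(k)[:,0],.084))
E
```

```text
(313, 291) [ 78 113 174] 11 141 174
(300, 285) [135 140 140] 30 9 140
(323, 278) [ 69  98 124] 16 113 124
(317, 296) [122 180 196] 24 96 196
(297, 296) [ 65  93 118] 16 115 118
(330, 284) [ 71 102 131] 16 117 131
block px 67 (array([441.5, -84.4]), array([54.3, 55.5]), 25.7)
tin 61 (array([440.5, -86.4]), array([52.8, 53.9]))
brick (array([441.9, -83.7]), array([61.4, 97.8]), 30.2)
tin scene (array([438.8, -86.6]), array([53.7, 54.4]))
```

```bash
python3 -m crank '[5,40,0,0,0,0,10,85,0,0,0,0,14,125,-5,0,0,0,14,135,-25,0,0,0,14,135,-60,0,0,0,14,135,-85,0,0,0,14,135,-98,0,0,0,14,135,-104,0,0,0,14,135,-104,0,0,0,14,135,-104,0,0,0]' 80
```

```text
time_s: 8.7
tool_pos: [0.4405, -0.0876, 0.0719]
eef_rot: [[-0.948, 0.319, 0.001], [0.319, 0.948, -0.0], [-0.001, -0.0, -1.0]]
contact_force: [0.2, 0.3, 0.4]
grip_width: 0.08
```

```bash
python3 -m crank '[0,0,0,0,0,0,0,0,0,0,0,0,0,0,0,0,0,0,0,0,0,0,0,0,0,0,0,0,0,0,0,0,0,0,0,0,0,0,0,0,0,0,0,0,0,0,0,0]' 50 40 && python3 -m crank '[0,0,5,0,0,0,0,0,20,0,0,0,0,0,45,0,0,0,30,8,70,0,0,0,70,20,80,0,0,0,110,32,80,0,0,0,150,44,80,0,0,0,190,56,80,0,0,0,215,64,80,0,0,0,222,65,80,0,0,0,222,65,80,0,0,0]'; python3 - <<'E'
from h import *
s=ctrl.read_camera('scene');cv2.imwrite('pics/s5.png',s);print(ctrl.sense()['tool_pos'])
cv2.imwrite('pics/s5c.png',cv2.resize(s[140:300,230:350],None,fx=3.5,fy=3.5))
E
```

```text
time_s: 9.5
tool_pos: [0.4404, -0.0872, 0.0723]
eef_rot: [[-0.948, 0.318, 0.002], [0.318, 0.948, -0.001], [-0.002, -0.0, -1.0]]
contact_force: [-2.2, -0.0, 8.4]
grip_width: 0.0545
time_s: 10.6
tool_pos: [0.662, -0.0217, 0.151]
eef_rot: [[-0.948, 0.318, -0.001], [0.318, 0.948, -0.0], [0.0, -0.0, -1.0]]
contact_force: [0.2, -0.3, -1.6]
grip_width: 0.0544
[ 0.66115425 -0.02196727  0.15108602]
```

View pics/s5c.png

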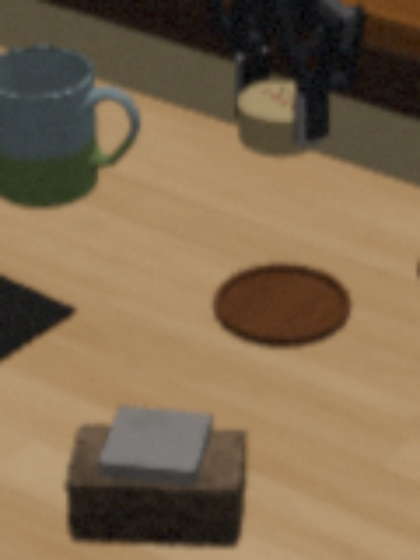

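The tin is held upright above the large tray, and the block lies flat and undisturbed on the brick. Lowering.

```bash
python3 -m crank '[0,0,-30,0,0,0,0,0,-65,0,0,0,0,0,-95,0,0,0,0,0,-113,0,0,0,0,0,-120,0,0,0,0,0,-120,0,0,0,0,0,-120,0,0,0]'; python3 - <<'E'
from m import *
s=ctrl.read_camera('scene');cv2.imwrite('pics/s6.png',s);P=ctrl.sense()['tool_pos'];print(P)
z=P[2]+.0118; p=proj('scene',[P*[1,1,0]+[0,0,z]])[0].astype(int)
h,sa,v=hsv(s);b=blob((h>=19)&(sa>75)&(v>125)&near(s,tuple(p),25),p);q=ray('scene',b,z)*1000;print(p,b.min(0),b.max(0),'ext',q.min(0),q.max(0),circ('scene',cv2.convexHull(b)[:,0],z))
# tray rim left/right extremes in original view
s0=cv2.imread('pics/scene0.png');v0=hsv(s0)[2];k=blob((v0<135)&near(s0,(310,227),35),(310,227));print('tray',k.min(0),k.max(0),'mid-floor proj of 662,-23',proj('scene',[[.662,-.023,.009]]))
E
```

```text
time_s: 11.35
tool_pos: [0.6622, -0.0223, 0.0327]
eef_rot: [[-0.948, 0.319, 0.001], [0.319, 0.948, -0.0], [-0.001, 0.0, -1.0]]
contact_force: [0.2, 0.1, -0.3]
grip_width: 0.0544
[ 0.66255815 -0.02219048  0.03292882]
[310 212] [299 208] [313 219] ext [633.74676004 -41.79385854  44.72882392] [682.03581643   3.44386386  44.72882392] (array([656.2, -18.8]), array([41.7, 51.9]))
tray [291 215] [329 239] mid-floor proj of 662,-23 [[310.73971924 225.75060654]]
```

```bash
python3 -m crank '[0,0,-5,0,0,0,0,0,-9,0,0,0,0,0,-10,0,0,0,0,0,-11,0,0,0,0,0,-12,0,0,0,0,0,-12,0,0,0]'
```

```text
time_s: 12.0
tool_pos: [0.6618, -0.0218, 0.02]
eef_rot: [[-0.948, 0.318, 0.0], [0.318, 0.948, -0.0], [-0.0, -0.0, -1.0]]
contact_force: [-3.2, 0.7, 5.8]
grip_width: 0.0544
```

```bash
python3 -m crank '[0,0,0,0,0,0,0,0,0,0,0,0,0,0,0,0,0,0,0,0,0,0,0,0,0,0,0,0,0,0]' 74 && python3 -m crank '[0,0,10,0,0,0,0,0,35,0,0,0,0,0,75,0,0,0,0,0,120,0,0,8,-20,10,160,0,0,16,-55,30,170,0,0,24,-95,50,170,0,0,32,-130,70,170,0,0,40,-160,90,170,0,0,44,-165,100,170,0,0,44,-165,100,170,0,0,44]' 80; python3 - <<'E'
from m import *
s=ctrl.read_camera('scene');t=ctrl.read_camera('top');cv2.imwrite('pics/t7.png',t);cv2.imwrite('pics/s7.png',s);print(ctrl.sense()['tool_pos'])
o=np.zeros((560,800,3),np.uint8);o[:280,:400]=cv2.resize(t[255:325,265:365],None,fx=4,fy=4);o[280:,:400]=cv2.resize(t[170:240,240:340],None,fx=4,fy=4);o[:480,400:]=cv2.resize(s[180:300,240:340],None,fx=4,fy=4);cv2.imwrite('pics/c7.png',o)
for n,img,p in(('top',t,(313,290)),('scene',s,(275,262))):
    B=img.astype(int);m=(B[...,0]>B[...,2]-20)&(B[...,2]>75)&near(img,p,28);b=blob(m,p);print(n,'block',rect(n,b,.056))
    p=tuple(proj(n,[[.662,-.023,.032]])[0].astype(int));h,sa,v=hsv(img);b=blob((h>=19)&(sa>75)&(v>125)&near(img,p,20),p);print(n,'tin',circ(n,cv2.convexHull(b)[:,0],.032))
E
```

```text
time_s: 12.5
tool_pos: [0.6618, -0.0219, 0.0192]
eef_rot: [[-0.948, 0.318, -0.0], [0.318, 0.948, 0.0], [0.0, -0.0, -1.0]]
contact_force: [-0.0, 0.2, 1.0]
grip_width: 0.074
time_s: 13.6
tool_pos: [0.4967, 0.0791, 0.1903]
eef_rot: [[-0.903, -0.43, 0.002], [-0.43, 0.903, 0.0], [-0.001, -0.001, -1.0]]
contact_force: [0.6, 0.1, 0.3]
grip_width: 0.08
[0.49816455 0.07787557 0.18990037]
top block (array([441.5, -84.4]), array([54.3, 55.5]), 25.7)
top tin (array([660.9, -21.8]), array([53.1, 53.9]))
scene block (array([440.8, -84.3]), array([54.7, 58.1]), 24.6)
scene tin (array([658.7, -21.9]), array([52.5, 54. ]))
```

View pics/c7.png

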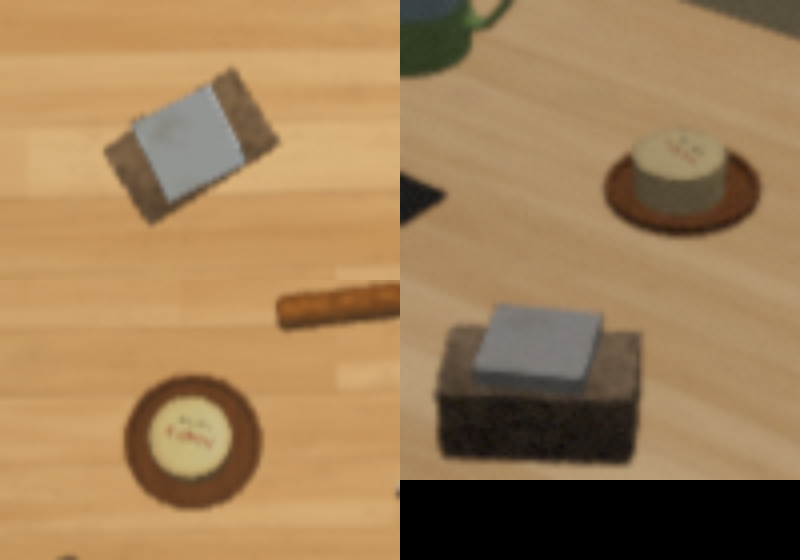

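The tin stands in the middle of the large tray at (661,-22). The block is clean on the brick at (441,-84), yaw 25.5°, and the jaws are already at 115.5°. Descending on the block.

```bash
python3 -m crank '[-14,-40,0,0,0,0,-30,-85,0,0,0,0,-45,-130,0,0,0,0,-55,-156,-10,0,0,0,-57,-162,-45,0,0,0,-57,-162,-85,0,0,0,-57,-162,-115,0,0,0,-57,-162,-129,0,0,0,-57,-162,-134,0,0,0,-57,-162,-135,0,0,0,-57,-162,-135,0,0,0]' 72 && python3 -m crank '[0,0,0,0,0,0,0,0,0,0,0,0,0,0,0,0,0,0,0,0,0,0,0,0,0,0,0,0,0,0,0,0,0,0,0,0]' 50 60
```

```text
time_s: 14.8
tool_pos: [0.4407, -0.0845, 0.0548]
eef_rot: [[-0.903, -0.429, 0.001], [-0.429, 0.903, -0.0], [-0.001, -0.001, -1.0]]
contact_force: [0.7, -0.9, 0.8]
grip_width: 0.0719
time_s: 15.4
tool_pos: [0.4407, -0.0843, 0.0556]
eef_rot: [[-0.903, -0.43, 0.002], [-0.43, 0.903, -0.001], [-0.001, -0.002, -1.0]]
contact_force: [-1.4, -0.9, 8.4]
grip_width: 0.0543
```

```bash
python3 -m crank '[0,0,4,0,0,0,0,0,15,0,0,0,0,0,40,0,0,0,8,18,70,0,0,-6,24,55,75,0,0,-12,40,92,75,0,0,-18,57,130,75,0,0,74,168,75,0,0,-24,90,204,75,0,0]' ; python3 - <<'E'
from cell import ctrl
s=ctrl.sense();print(s['tool_pos'],s['time_s'])
E
```

```text
[ 0.44071498 -0.08434346  0.05560069] 15.4$: bad value
```

I left a number out and the call was refused whole. Retyping.

```bash
python3 -m crank '[0,0,4,0,0,0,0,0,15,0,0,0,0,0,40,0,0,0,8,18,70,0,0,-6,24,55,75,0,0,-12,40,92,75,0,0,-18,57,130,75,0,0,-24,74,168,75,0,0,-29,90,204,75,0,0,-29,97,221,75,0,0,-29,97,221,75,0,0,-29]' && python3 -m crank '[0,0,-30,0,0,0,0,0,-60,0,0,0,0,0,-82,0,0,0,0,0,-94,0,0,0,0,0,-98,0,0,0,0,0,-98,0,0,0]'; python3 - <<'E'
from m import *
s=ctrl.read_camera('scene');cv2.imwrite('pics/s8.png',s);P=ctrl.sense()['tool_pos'];print(P)
x,y=proj('scene',[P])[0].astype(int);print(x-50,y-50);cv2.imwrite('pics/s8c.png',cv2.resize(s[y-50:y+50,x-50:x+50],None,fx=5,fy=5))
E
```

```text
time_s: 16.5
tool_pos: [0.5374, 0.1392, 0.1298]
eef_rot: [[-0.998, 0.059, 0.001], [0.059, 0.998, 0.0], [-0.001, 0.0, -1.0]]
contact_force: [-0.4, -0.3, -2.8]
grip_width: 0.0542
time_s: 17.1
tool_pos: [0.5369, 0.1367, 0.0317]
eef_rot: [[-0.998, 0.062, -0.0], [0.062, 0.998, -0.0], [0.0, -0.0, -1.0]]
contact_force: [-0.5, -0.4, -3.2]
grip_width: 0.0538
[0.53737256 0.13683763 0.03217895]
173 170
```

View pics/s8c.png

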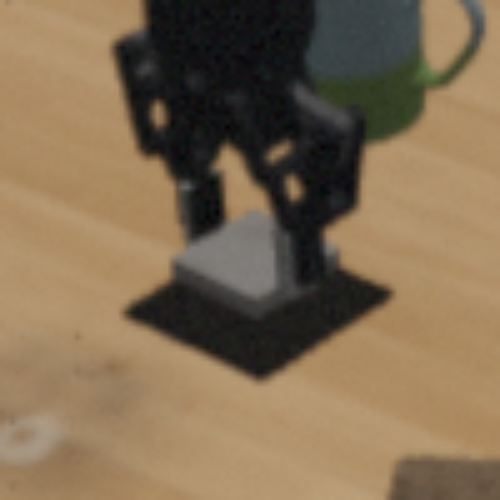

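```bash
python3 - <<'E'
from h import *
print(ray('scene',[224.3,221.3],.0328),ray('scene',[[173+124/5,170+313/5],[173+393/5,170+292/5]],.006).mean(0))
E
python3 -m crank '[0,0,-6,0,0,0,0,0,-11,0,0,0,0,0,-13,0,0,0,0,0,-14,0,0,0,0,0,-15,0,0,0,0,0,-15,0,0,0]'
```

```text
[[0.53424821 0.1325239  0.0328    ]] [0.53519197 0.13431136 0.006     ]
time_s: 17.75
tool_pos: [0.5367, 0.1371, 0.0176]
eef_rot: [[-0.998, 0.062, 0.0], [0.062, 0.998, -0.0], [-0.0, -0.0, -1.0]]
contact_force: [-7.1, -0.6, 16.2]
grip_width: 0.054
```

```bash
python3 -m crank '[0,0,0,0,0,0,0,0,0,0,0,0,0,0,0,0,0,0,0,0,0,0,0,0,0,0,0,0,0,0]' 68 && python3 -m crank '[0,0,8,0,0,0,0,0,35,0,0,0,0,0,75,0,0,-7,0,0,110,0,0,-15,-5,-20,120,0,0,-23,-15,-55,120,0,0,-31,-30,-95,120,0,0,-39,-40,-120,120,0,0,-47,-40,-130,120,0,0,-54,-40,-130,120,0,0,-56,-40,-130,120,0,0,-56]' 84; python3 - <<'E'
from m import *
s=ctrl.read_camera('scene');t=ctrl.read_camera('top');cv2.imwrite('pics/t9.png',t);cv2.imwrite('pics/s9.png',s);S=ctrl.sense();print(S['tool_pos'],S['eef_rot'][:,1])
for n,img,p,p2 in(('top',t,(229,257),(313,290)),('scene',s,(224,228),(275,280))):
    B=img.astype(int);h,sa,v=hsv(img)
    m=(B[...,0]>B[...,2]-25)&(v>75)&near(img,p,28);b=blob(m,p);print(n,'block',rect(n,b,.018))
    if n=='top':
        b=blob((v<135)&near(img,p2,30),p2);print('brick',rect(n,b,.044),len(b))
    pd=blob((m|(v<90))&near(img,p,35),p);print(n,'pad',rect(n,pd,.006))
o=np.zeros((560,800,3),np.uint8);o[:280,:400]=cv2.resize(t[255:325,265:365],None,fx=4,fy=4);o[280:,:400]=cv2.resize(t[222:292,180:280],None,fx=4,fy=4);o[:480,400:]=cv2.resize(s[180:300,200:300],None,fx=4,fy=4);cv2.imwrite('pics/c9.png',o)
E
```

```text
time_s: 18.25
tool_pos: [0.5369, 0.1371, 0.0162]
eef_rot: [[-0.998, 0.062, 0.0], [0.062, 0.998, -0.0], [-0.0, -0.0, -1.0]]
contact_force: [-0.2, -0.1, -0.0]
grip_width: 0.0684
time_s: 19.35
tool_pos: [0.4969, 0.0066, 0.1369]
eef_rot: [[-0.506, 0.863, 0.001], [0.863, 0.506, -0.0], [-0.0, 0.001, -1.0]]
contact_force: [0.3, -0.2, -0.1]
grip_width: 0.0842
[0.49691903 0.00719079 0.13665687] [8.61387826e-01 5.07947736e-01 3.31962738e-04]Traceback (most recent call last):
  File "<stdin>", line 5, in <module>
  File "h.py", line 14, in blob
    ok=[i for i in range(1,n) if s[i,4]>30]; i=min(ok,key=lambda i:np.hypot(*(c[i]-near)))
                                               ~~~^^^^^^^^^^^^^^^^^^^^^^^^^^^^^^^^^^^^^^^^
ValueError: min() iterable argument is empty
```

```bash
python3 - <<'E'
from m import *
t=cv2.imread('pics/t9.png');s=cv2.imread('pics/s9.png')
o=np.zeros((560,800,3),np.uint8);o[:280,:400]=cv2.resize(t[255:325,265:365],None,fx=4,fy=4);o[280:,:400]=cv2.resize(t[222:292,180:280],None,fx=4,fy=4);o[:480,400:]=cv2.resize(s[180:300,200:300],None,fx=4,fy=4);cv2.imwrite('pics/c9.png',o)
E
```

```text
(no output)
```

View pics/c9.png

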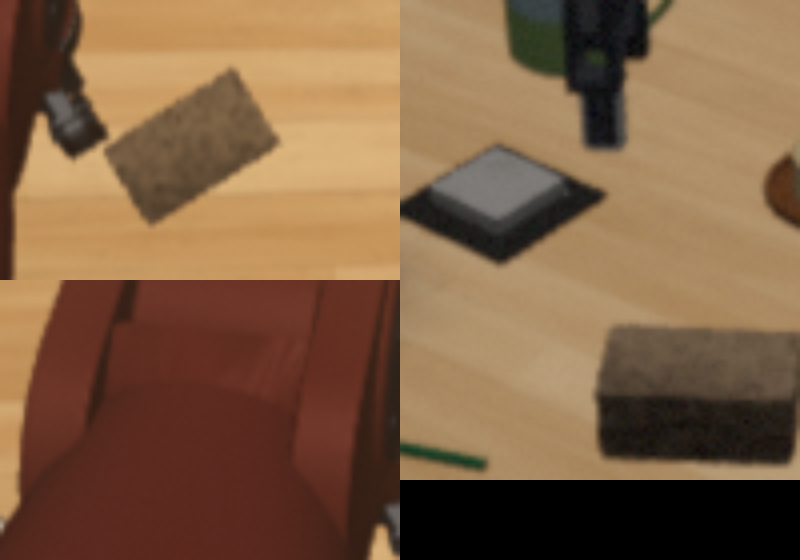

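The block lies flat and square on the pad, clear of every edge, and the brick is fully visible.

```bash
python3 - <<'E'
from m import *
t=cv2.imread('pics/t9.png');s=cv2.imread('pics/s9.png')
h,sa,v=hsv(t);p=(313,291)
for lo in(0,60,75,85):
    b=blob((v<140)&(v>lo)&near(t,p,28)&(np.arange(640)[None]>291),p);print(lo,'brick',rect('top',b,.044))
t0=cv2.imread('pics/top0.png');h,sa,v=hsv(t0)
for lo in(0,120,140,155):
    b=blob((sa<95)&(v>lo)&near(t0,(371,218),50),(371,218));print(lo,'board',rect('top',cv2.convexHull(b)[:,0],.022))
h,sa,v=hsv(s);B=s.astype(int);p=(224,228);m=(v>75)&(sa<70)&near(s,p,25);b=blob(m,p);print('block',rect('scene',b,.018),b.min(0),b.max(0))
b=blob((v>85)&(v<150)&(sa<130)&near(s,(275,271),30),(275,271));print('brick scene',rect('scene',b,.044))
s0=cv2.imread('pics/scene0.png');h,sa,v=hsv(s0)
for lo in(110,130,140): b=blob((sa<95)&(v>lo)&near(s0,(390,260),45),(390,262));print(lo,'board scene',rect('scene',cv2.convexHull(b)[:,0],.022))
E
```

```text
0 brick (array([440.2, -84.7]), array([57.6, 98.1]), 30.7)
60 brick (array([440.2, -84.7]), array([57.6, 98.1]), 30.7)
75 brick (array([440.2, -84.7]), array([57.6, 98.1]), 30.7)
85 brick (array([440.2, -84.7]), array([57.6, 98.1]), 30.7)
0 board (array([ 635.7, -246.8]), array([145.4, 107.7]), 62.3)
120 board (array([ 636.7, -247.2]), array([145.6, 105.6]), 62.6)
140 board (array([ 636.8, -247.3]), array([145.4, 105.2]), 62.3)
155 board (array([ 637.3, -247.4]), array([145.7, 104.2]), 62.7)
block (array([538.3, 138.3]), array([59.3, 58.3]), 85.4) [207 217] [240 234]
brick scene (array([419.2, -98.4]), array([110.2, 103.8]), 31.1)
110 board scene (array([ 650.2, -249.5]), array([158.4, 138.2]), 65.1)
130 board scene (array([ 652.2, -250. ]), array([157.3, 137.6]), 63.3)
140 board scene (array([ 653. , -249.5]), array([155.7, 137.4]), 62.9)
```

```bash
python3 -m crank '[-20,-32,0,0,0,0,-44,-72,0,0,0,0,-56,-91,-5,0,0,0,-56,-92,-20,0,0,0,-56,-92,-50,0,0,0,-56,-92,-80,0,0,0,-56,-92,-103,0,0,0,-56,-92,-115,0,0,0,-56,-92,-115,0,0,0,-56,-92,-115,0,0,0]' && python3 -m crank '[0,0,0,0,0,0,0,0,0,0,0,0,0,0,0,0,0,0,0,0,0,0,0,0,0,0,0,0,0,0,0,0,0,0,0,0,0,0,0,0,0,0,0,0,0,0,0,0]' 50 80 && python3 -m crank '[0,0,5,0,0,0,0,0,20,0,0,0,0,0,50,0,0,0,0,0,80,0,0,0,0,0,90,0,0,0,0,0,90,0,0,0]'
```

```text
time_s: 20.45
tool_pos: [0.441, -0.0847, 0.0216]
eef_rot: [[-0.508, 0.862, -0.0], [0.862, 0.508, 0.0], [0.0, -0.0, -1.0]]
contact_force: [-0.3, 0.6, -0.2]
grip_width: 0.0841
time_s: 21.25
tool_pos: [0.4415, -0.0851, 0.0224]
eef_rot: [[-0.507, 0.862, 0.002], [0.862, 0.507, -0.001], [-0.001, 0.001, -1.0]]
contact_force: [-1.6, 0.7, 10.5]
grip_width: 0.0566
time_s: 21.85
tool_pos: [0.4418, -0.0852, 0.1124]
eef_rot: [[-0.507, 0.862, 0.003], [0.862, 0.507, -0.001], [-0.002, 0.002, -1.0]]
contact_force: [0.7, -0.2, -5.8]
grip_width: 0.057
```

```bash
python3 -m crank '[15,-12,0,0,0,-7,40,-33,0,0,0,-15,66,-55,0,0,0,-23,92,-77,0,0,0,-31,118,-98,0,0,0,-39,145,-120,0,0,0,-47,170,-141,0,0,0,-53,188,-156,0,0,0,-57,195,-162,0,0,0,-58,195,-162,0,0,0,-58,195,-162,0,0,0,-58]' && python3 -m crank '[0,0,-20,0,0,0,0,0,-40,0,0,0,0,0,-54,0,0,0,0,0,-58,0,0,0,0,0,-58,0,0,0,0,0,-58,0,0,0]'; python3 - <<'E'
from m import *
s=ctrl.read_camera('scene');S=ctrl.sense();print(S['tool_pos'],S['eef_rot'][:,1],S['contact_force'])
cv2.imwrite('pics/s10c.png',cv2.resize(s[180:320,320:480],None,fx=5,fy=5)[:600,:800])
E
```

```text
time_s: 22.95
tool_pos: [0.6346, -0.2462, 0.1092]
eef_rot: [[0.462, 0.887, -0.003], [0.887, -0.462, 0.002], [0.0, -0.003, -1.0]]
contact_force: [-0.5, 1.0, -3.6]
grip_width: 0.0569
time_s: 23.55
tool_pos: [0.6362, -0.247, 0.0542]
eef_rot: [[0.462, 0.887, 0.001], [0.887, -0.462, -0.001], [0.0, 0.001, -1.0]]
contact_force: [0.8, -0.2, -5.0]
grip_width: 0.0566
[ 0.63643994 -0.24714485  0.05436822] [ 0.88666081 -0.46241761  0.00159972] [ 0.236479    0.13641716 -4.57919254]
```

View pics/s10c.png

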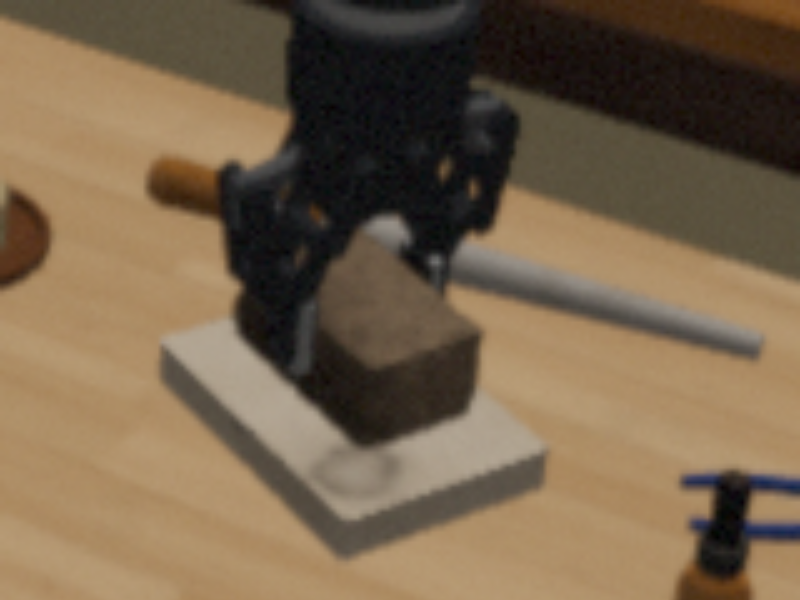

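The brick is held level, long side along the board, about 10 mm above it, with even margins (the brick's near corner is at (365,443) in the crop). Lowering to contact.

```bash
python3 -m crank '[0,0,-4,0,0,0,0,0,-7,0,0,0,0,0,-9,0,0,0,0,0,-10,0,0,0,0,0,-10,0,0,0,0,0,-10,0,0,0]'
```

```text
time_s: 24.2
tool_pos: [0.6358, -0.2469, 0.0445]
eef_rot: [[0.462, 0.887, 0.0], [0.887, -0.462, -0.0], [-0.0, 0.0, -1.0]]
contact_force: [-4.7, 2.0, 7.7]
grip_width: 0.0567
```

```bash
python3 -m crank '[0,0,0,0,0,0,0,0,0,0,0,0,0,0,0,0,0,0,0,0,0,0,0,0,0,0,0,0,0,0]' 80 && python3 -m crank '[0,0,10,0,0,0,0,0,40,0,0,0,0,0,80,0,0,0,0,0,125,0,0,0,0,0,160,0,0,0,-40,30,180,0,0,0,-85,60,180,0,0,0,-130,85,180,0,0,0,-170,110,180,0,0,0,-210,135,180,0,0,0,-250,160,180,0,0,0,-250,160,180,0,0,0]' && python3 -m crank '[-20,40,0,0,0,0,-30,85,0,0,0,0,-40,130,0,0,0,0,-50,180,0,0,0,0,-60,230,0,0,0,0,-70,280,0,0,0,0,-80,330,0,0,0,0,-80,330,0,0,0,0]'; python3 - <<'E'
from m import *
s=ctrl.read_camera('scene');t=ctrl.read_camera('top');print(ctrl.sense()['tool_pos'])
h,sa,v=hsv(t);p=tuple(proj('top',[[.637,-.2475,.066]])[0].astype(int))
b=blob((v<140)&(v>50)&near(t,p,28),p);print('brick top',p,rect('top',b,.066))
m=blob((sa<95)&(v>110)&near(t,(412,294),14),(412,294));print('jar top',circ('top',m,.033))
p=(229,257);B=t.astype(int);m=(B[...,0]>B[...,2]-25)&(v>75)&near(t,p,28)
try: print('block top',rect('top',blob(m,p),.018), 'pad',rect('top',blob((m|(v<90))&near(t,p,30),p),.006))
except Exception as e: print(e)
cv2.imwrite('pics/t11.png',t);cv2.imwrite('pics/s11.png',s)
o=np.zeros((600,800,3),np.uint8);o[:,:400]=cv2.resize(s[170:370,195:435],(400,333))[0:1]*0;o[:333,:400]=cv2.resize(s[170:370,195:435],(400,333));o[:333,400:]=cv2.resize(t[150:320,210:420],(400,324))[:333].copy() if 0 else cv2.resize(t[150:320,210:420],(400,333));o[333:,:400]=cv2.resize(s[225:300,335:448],(400,267));o[333:,400:]=cv2.resize(t[185:255,325:430],(400,267));cv2.imwrite('pics/c11.png',o)
E
```

```text
time_s: 24.7
tool_pos: [0.6359, -0.2469, 0.0432]
eef_rot: [[0.463, 0.887, -0.0], [0.887, -0.463, 0.0], [0.0, -0.0, -1.0]]
contact_force: [0.2, 0.8, 0.1]
grip_width: 0.0803
time_s: 25.9
tool_pos: [0.3802, -0.0836, 0.2234]
eef_rot: [[0.461, 0.887, -0.003], [0.887, -0.461, 0.002], [-0.0, -0.004, -1.0]]
contact_force: [0.3, -0.5, -0.0]
grip_width: 0.0802
time_s: 26.7
tool_pos: [0.3048, 0.248, 0.2241]
eef_rot: [[0.456, 0.89, 0.001], [0.89, -0.456, 0.002], [0.003, 0.0, -1.0]]
contact_force: [-0.3, 0.3, 0.0]
grip_width: 0.0799
[0.30565777 0.24430728 0.22373978]
brick top (np.int64(373), np.int64(213)) (array([ 628.8, -236.2]), array([128. ,  86.8]), 57.2)
jar top (array([ 427.3, -350.6]), array([46. , 47.4]))
block top (array([538.5, 137.4]), array([57.2, 57.5]), 85.7) pad (array([538.9, 137.3]), array([88. , 87.7]), 86.6)
```

View pics/c11.png

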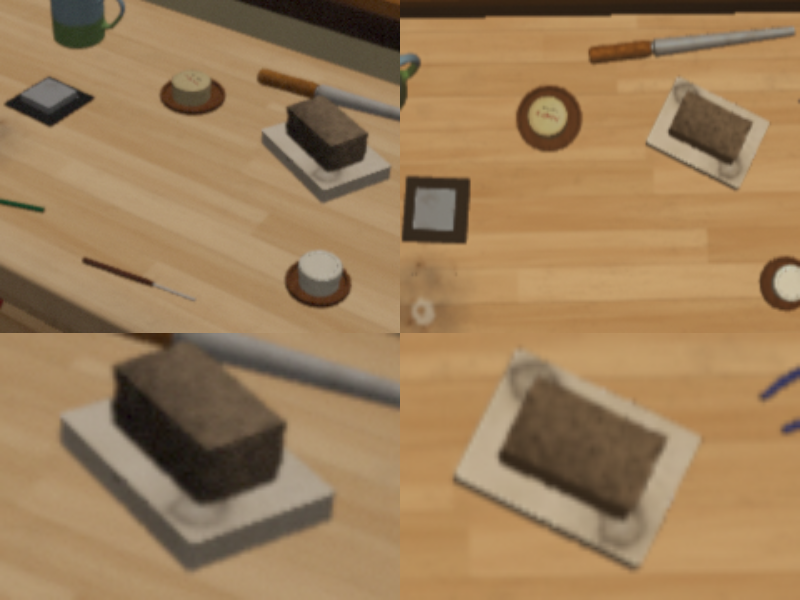

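All four stand in their places: jar (427,-351) and block (538.5,137.4) are both within 2 mm of centre. The brick mask caught the scorch marks, so I re-measure it and check the bottle and mug by image difference.

```bash
python3 - <<'E'
from m import *
t=cv2.imread('pics/t11.png');s=cv2.imread('pics/s11.png');h,sa,v=hsv(t)
m=cv2.morphologyEx(((v<125)&near(t,(373,213),24)).astype(np.uint8),cv2.MORPH_OPEN,np.ones((7,7),np.uint8))
print('brick',rect('top',blob(m,(372,214)),.066))
for a,b,n,r in((s,'scene0','bottle',(slice(272,315),slice(452,474))),(s,'scene0','mug',(slice(150,202),slice(222,272))),(t,'top0','bottle',(slice(225,243),slice(432,454))),(t,'top0','mug',(slice(170,212),slice(172,222)))):
    print(b,n,'mean abs diff',cv2.absdiff(a,cv2.imread(f'pics/{b}.png'))[r].mean().round(2))
E
```

```text
brick (array([ 631.1, -244.1]), array([101.9,  67.8]), 61.5)
scene0 bottle mean abs diff 2.25
scene0 mug mean abs diff 1.92
top0 bottle mean abs diff 1.38
top0 mug mean abs diff 1.52
```

The rectangle is about 12 mm too wide because it takes in the side facing the camera. Corrected for that, the brick is at about (636,-247), yaw 62°, against the board at (637,-247.5), 62.5°. Handing in.

```bash
python3 -c "
from cell import ctrl
print(ctrl.finish_job(), ctrl.sense()['time_s'])"
```

```text
the job is handed in; nothing more can be done
the job is handed in; nothing more can be done
```

I took the stack apart from the top down and set the jar, tin, block and brick upright in their places. I handed the job in at about 27 s on the robot's clock, with the arm clear of everything.

| Item | Last measured offset from its place | Angle |
|---|---|---|
| White jar in small tray | about 2 mm | – |
| Round tin in large tray | about 2 mm | – |
| Steel block on pad | under 1 mm | within about 1° of square (85.7° against 86.6°) |
| Fire brick on board | about 1 mm, after correction | within about 1° of the board's long side (61.5° against 62.5°) |

- **Bottle and mug:** the images before and after differ only at noise level, so neither moved.
- **Brick measurement:** the two rectangle fits on the placed brick were off. The first took in the board's scorch marks, and the second came out about 12 mm too wide because it included a visible side. I corrected the second by hand, and it agrees with the gripper's position at release.
- **Scene camera:** its readings differed from the top camera's by about 2–4 mm on several items. Its rectangle fits for the brick and board were unusable, so I relied on the top camera there.
- **Refused move:** one move call was refused because I left out a number. Nothing moved, and I retyped it.

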